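Weigh a model van on the beam scale

TASK

A blue model van hangs in the pan of the bench beam scale, waiting to be weighed. Slide the brass poise along the notched beam until the pointer at the beam's end comes to rest on the centre line of the gate, within its two neighbouring lines, with the beam swinging free, then let go.

Things in the scene. Friction and masses are not known exactly. Their poses are not given: they have to be found in the camera images.
- beam_scale: Grey stand, base 100x440x16 mm (long along its y), fixed. Origin on the worktop below the beam's pivot, which is at z 200 mm, hinge axis = stand x. Beam 8 mm thick, 16 high; long arm to -y (right), its pointer ends 266 mm out before a gate plate (y -234 to -280, z 125 to 275 mm) with a long centre line and equal lines 9 mm above and below. Pan with van at y +120. Post behind pivot (+x).
- beam (a joint): Beam tilt, rad: 0 = level, pointer on the centre line; positive = pointer too high (pan heavy); stops at +-0.30. Swings freely, at rest after about 1.5 s. At rest, moving the poise outward by d metres lowers tan(tilt) by 2.1 d (10 mm: 0.021 rad, 5.6 mm at the pointer). The van's weight is unknown and varies.
- poise (a joint): Poise position along the beam, m: 0 = innermost, centre 40 mm from the pivot; grows outward to the pointer, up to 0.150. Starts near the inner end. It slides smoothly with about 1.5 N of friction, without clicking (the notches are marks only), and stays where it is left.
- poise_grip (a point): Grip point of the poise, a brass block round the beam, 22 mm across the beam, 34 along it, 44 high, with a 10 mm high knob on top. The point is at the block's centre, 10 mm above the beam's middle and 12 below the block's top face. z up, y along the beam to the pan, tilting with the beam. Both 22 mm sides are clear for fingers. A smaller loose brass weight on the base below is not needed.

How it is judged:
By the outcome, as a careful person would: the job done as asked, in the order asked, and still so for the second after the job is handed in, with the robot touching nothing.
It also fails if it takes over 38 s, if anything falls off the work surface, if the arm or the gripper's body presses on something with over 40 N, if the wrist force passes 120 N, or if a joint passes its speed limit or range.

ROBOT

A 6-joint arm with a two-finger parallel gripper is mounted at the origin on a cart in front of the work surface, level with it; the furniture and walls round the work are solid. World frame = base frame: x ahead of the robot, y to its left, z up, the work surface at z = 0. Lengths are in m, angles in rad, forces in N, time in s.
With the tool pointing down it reaches from about 0.3 to 0.875 m from the base axis. Payload 6.4 kg.
Tool frame: the origin (TCP) lies midway between the tips of the shut fingers; the grasp point (between the pads) lies 19 mm behind it; z points along the fingers, y is the line along which they close (so a half turn about z gives the same grasp; the last joint's range is limited). The gripper opens to 88 mm and grips with 3 to 60 N. Pads are 18 mm wide; open, the fingers measure 123 mm over their backs; the gripper's body (75 mm by 187 mm) begins 45 mm behind the grasp point.
Start: joints at [0.902, 0.181, 1.607, -0, 1.354, -0.206], TCP at [0.257, 0.515, 0.239] pointing down, gripper open.
Joint ranges: [-2.99, 2.99], [-0.89, 2.07], [0.3, 2.58], [-1.14, 4.28], [0, 2.63], [-3.12, 3.12]. Speed limits (rad/s): [2.57, 2.57, 3.01, 3.14, 3.14, 3.14].

INTERFACE

Orientations are given as a unit quaternion [w, x, y, z].
In Python, from workcell import sensors, camera, workorder, spotter gives the robot as it stands. The module is installed in compiled form; this text tells all that it offers.
- The arm moves only by the tool servo_tool, never from a script. Its argument "plan" is one flat list of numbers, 5 for each row, row after row: the shift along the tool's x, y, z in mm, then the turn about the tool's z in degrees, then the closure, from 0 (fully open) to 1 (shut). In form: [tx, ty, tz, spin, claw, tx, ty, tz, spin, claw, ...]. A call has exactly 8 rows; each row shifts and turns the commanded pose from where the row before left it, along the tool's axes as they then stand; what a row does not reach is not made up. A row lasts 1/10 s, in which the tool goes at most 50 mm and 8.59 degrees, less where a joint would pass 70% of its speed; a pose out of reach is approached as far as the arm can. A call is refused whole if a number of a shift passes 50 or a number of a turn 8.59, either way. A call with a gripper value outside its range is refused whole. The fingers move at their own pace and stop on an object; "grip_force" is the grip in N (left out, the last holds). Time passes only in rows, so rows that do not move let the fingers close, or fill a call up. It gives the time, the measured TCP pose, the force, the opening and the grip force at its end, in the units of the state.
- sensors.state(): the state, without advancing time (a new reading comes with each control period).
- camera(name): name is "scene" or "top" or "wrist"; returns a dict with "color" (384x512x3 uint8, red, green, blue), "range_z" (384x512 float32, m along the optical axis (not along the pixel's ray), 0 where there is no reading), "fovy" (degrees; the focal length in pixels is half the picture's height over the tangent of half this angle, whatever the lens; pixels are square), "cx", "cy" (the principal point, pixels), "extrinsics" (4x4, takes a point from camera to world coordinates). Camera axes: x right, y up, looking along -z (the intrinsics and any distortion apply to the point x, -y, -z); pixel columns grow to the right and rows downward; lengths in m; the calibration is good to about 2 mm. A picture is of the moment at which its call begins.
- workorder.finish_job(): hands the job in; it is judged then, once.
Trained networks look in the newest picture that a camera, given by its name, has taken for a name from the list of things; names that differ only in an ending like _2 or _b are one class to them, and where a whole thing is asked for, a point or a joint stands for the part that bears it (a point fixed in the world has none). Each returns a list of dicts, best first, with "score" (0 to 1); they miss things now and then, are a little off and sometimes report something else, mostly with a low value. They report only what shows in the picture. A call takes as long as a camera call.
- spotter.look_for(camera, thing): "point" ([x, y, z] in m, in world coordinates, good to about 4 mm: the middle of the surface that is visible of it).
- spotter.spot_point(camera, thing): "point" ([x, y, z] in m, in world coordinates, good to about 4 mm: a listed point, or the origin of a listed thing).
The state is a dict: "time_s": time; "qpos": joint angles; "qd": joint speeds; "tau": joint torques, N m; "eef_pos": TCP position; "orientation": TCP orientation; "ft_force": force on the tool from outside, world axes, zero at the start; "moment": the same for the moment, N m; "finger_gap": opening from 0.0 (shut) to 1.0 (fully open); "finger_force": force on a finger pad.
Only numpy, scipy, OpenCV 4.12 (cv2) and the standard library are available. Lean on these libraries where they do the work, as an engineer would, in place of code of your own. Each camera call takes 0.05 s, during which the arm holds its last target. There are 200 camera calls.

## Working session

There is one attempt and no reset: what is moved stays moved. The work goes in short steps, Python scripts to look and compute and a tool call to move; the robot and the scene stay as the last step left them, time stands still between calls to the robot, and variables do not carry over. Pictures are saved under pics/ and viewed, at most 10 in all, crops included, and the job is handed in when it is done.

Besides the shell and the picture viewer there is one more tool, called after "Request:" by a JSON object that holds its "op" and its "data", one argument or row to a line. servo_tool: Moves the arm, as the interface text tells. Its arguments: {"type":"object","properties":{"plan":{"type":"array","items":{"type":"number"}},"grip_force":{"type":"number"}},"required":["plan"]}

```bash
mkdir -p pics
cat > h.py <<'E'
import numpy as np,cv2
from workcell import sensors,camera,workorder,spotter
def px2w(c,u,v,d=None):
    f=192/np.tan(np.radians(c["fovy"])/2); d=c["range_z"][int(v),int(u)] if d is None else d
    return (c["extrinsics"]@[(u-c["cx"])/f*d,-(v-c["cy"])/f*d,-d,1])[:3]
def save(c,n): cv2.imwrite(f"pics/{n}.png",c["color"][:,:,::-1])
def P(l): return [(np.round(d["point"],4).tolist(),round(d["score"],2)) for d in l[:3]]
E
python3 - <<'E'
from h import *
s=sensors.state(); print(s["time_s"],s["eef_pos"],s["orientation"],s["finger_gap"])
ims=[]
for n in("scene","top"):
    c=camera(n); ims.append(c["color"]); np.save(n+"_d.npy",c["range_z"])
    print(n,c["fovy"],c["cx"],c["cy"],np.round(c["extrinsics"],3).tolist())
    for t in("beam_scale","poise_grip"): print(t,P(spotter.spot_point(n,t)))
    print("poise",P(spotter.look_for(n,"poise")),"beam",P(spotter.look_for(n,"beam")))
    save(c,n+"0")
E
```

```text
0.0 [0.25636199 0.5141103  0.23784501] [-3.74540259e-04  2.29343603e-01  9.73345157e-01 -7.59969878e-04] 0.9941756398529663
scene 55.21084600103263 256.8524324759518 191.6613838995084 [[0.488, 0.647, -0.586, 0.015], [-0.873, 0.363, -0.327, -0.199], [0.001, 0.671, 0.742, 0.766], [0.0, 0.0, 0.0, 1.0]]
beam_scale [([0.5173, 0.0485, 0.0022], 0.91)]
poise_grip [([0.4965, 0.0033, 0.217], 0.72)]
poise [([0.4892, -0.0, 0.2202], 0.68)] beam [([0.5148, 0.1279, 0.1247], 0.74)]
top 55.08801653434043 263.0286680722001 188.94026996910048 [[-0.0, 0.996, -0.094, 0.446], [-1.0, 0.002, 0.022, 0.087], [0.022, 0.094, 0.995, 0.978], [0.0, 0.0, 0.0, 1.0]]
beam_scale []
poise_grip [([0.4986, 0.0049, 0.2209], 0.59)]
poise [] beam [([0.5236, 0.1308, 0.1229], 0.61)]
```

View pics/scene0.png

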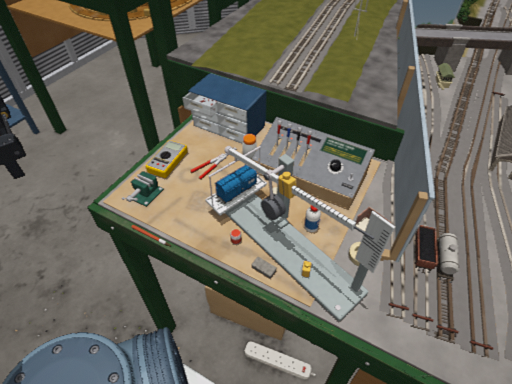

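View pics/top0.png

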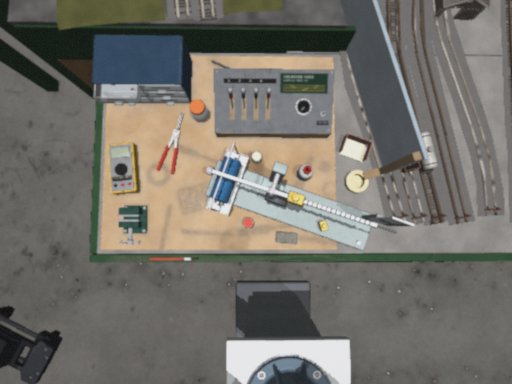

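The scene view shows the scale running from the pan with the van (235,185) over the poise (287,184) to the gate (375,240). The top view shows the beam from (208,170) to (398,230), with the poise at (297,199). The stand is yawed about -17°, and the pointer is well up. Next I fit the geometry.

```bash
cat >> h.py <<'E'
def cloud(c):
    f=192/np.tan(np.radians(c["fovy"])/2); d=c["range_z"]; v,u=np.mgrid[:384,:512]
    p=np.stack([(u-c["cx"])/f*d,-(v-c["cy"])/f*d,-d],-1)
    return p@c["extrinsics"][:3,:3].T+c["extrinsics"][:3,3]
E
python3 - <<'E'
from h import *
for n in("scene","top"):
    c=camera(n); p=cloud(c); col=c["color"].astype(int)
    ok=(c["range_z"]>0)&(p[...,0]>.3)&(p[...,0]<.65)&(p[...,1]>-.3)&(p[...,1]<.25)
    # base long direction: greenish-grey at z 8..24mm
    m=ok&(p[...,2]>.012)&(p[...,2]<.02)&(col.max(-1)-col.min(-1)<40)&(col.min(-1)>110)
    q=p[m][:,:2].astype(np.float32)
    print(n,"base",m.sum(),cv2.minAreaRect(q))
    yel=ok&(col[...,0]-col[...,2]>90)&(p[...,2]>.17)&(p[...,2]<.32)
    q=p[yel]; print("yel",yel.sum(),q.mean(0),q.min(0),q.max(0))
    w=ok&(p[...,2]>.18)&(p[...,2]<.32)&(col.min(-1)>130)
    q=p[w]; 
    print("hi",w.sum()); 
    for y0 in np.arange(-.24,.2,.02):
        k=q[(q[:,1]>=y0)&(q[:,1]<y0+.02)]
        if len(k): print(round(y0+.01,2),len(k),np.median(k,0).round(3),k[:,2].max().round(3))
    save(c,n+"1") if 0 else None
    cv2.imwrite(f"pics/crop_{n}.png",cv2.resize(c["color"][(130 if n=="scene" else 140):(300 if n=="scene" else 260),200:420,::-1],None,fx=3,fy=3,interpolation=cv2.INTER_CUBIC))
E
```

```text
scene base 4618 ((0.4874890446662903, -0.034567609429359436), (0.26878008246421814, 0.36881527304649353), 10.027432441711426)
yel 162 [ 0.49528857 -0.00205848  0.22969412] [ 0.48394014 -0.01630734  0.18976924] [0.55594401 0.02156957 0.2431502 ]
hi 845
-0.21 35 [ 0.448 -0.21   0.274] 0.276
-0.19 34 [ 0.454 -0.19   0.275] 0.277
-0.17 26 [ 0.458 -0.177  0.244] 0.276
-0.15 43 [ 0.446 -0.149  0.246] 0.249
-0.13 40 [ 0.452 -0.13   0.243] 0.245
-0.11 39 [ 0.46  -0.11   0.239] 0.242
-0.09 36 [ 0.467 -0.09   0.235] 0.237
-0.07 37 [ 0.474 -0.07   0.231] 0.234
-0.05 36 [ 0.48  -0.05   0.228] 0.231
-0.03 31 [ 0.488 -0.03   0.224] 0.227
-0.01 12 [ 0.494 -0.016  0.221] 0.223
0.01 2 [0.532 0.02  0.223] 0.229
0.03 93 [0.556 0.033 0.217] 0.228
0.05 100 [0.531 0.045 0.21 ] 0.221
0.07 26 [0.523 0.071 0.205] 0.208
0.09 24 [0.529 0.09  0.201] 0.205
0.11 25 [0.536 0.11  0.198] 0.201
0.13 21 [0.544 0.131 0.194] 0.197
0.15 22 [0.551 0.149 0.19 ] 0.193
0.17 22 [0.557 0.169 0.186] 0.188
0.19 24 [0.562 0.187 0.184] 0.186
top base 3989 ((0.5057917237281799, -0.004767775535583496), (0.4419562518596649, 0.2162467
[... 246 characters left out ...]
5 -0.191  0.274] 0.277
-0.17 6 [ 0.459 -0.178  0.272] 0.274
-0.15 40 [ 0.446 -0.148  0.244] 0.248
-0.13 47 [ 0.452 -0.129  0.241] 0.245
-0.11 49 [ 0.46  -0.111  0.238] 0.241
-0.09 50 [ 0.466 -0.09   0.234] 0.237
-0.07 48 [ 0.474 -0.07   0.23 ] 0.233
-0.05 48 [ 0.481 -0.049  0.226] 0.229
-0.03 47 [ 0.489 -0.029  0.222] 0.225
-0.01 32 [ 0.495 -0.014  0.228] 0.233
0.01 15 [0.511 0.007 0.228] 0.24
0.03 157 [0.556 0.031 0.216] 0.22
0.05 168 [0.53  0.045 0.208] 0.221
0.07 42 [0.524 0.07  0.203] 0.208
0.09 46 [0.53 0.09 0.2 ] 0.203
0.11 42 [0.537 0.111 0.196] 0.201
0.13 41 [0.544 0.13  0.192] 0.198
0.15 37 [0.551 0.15  0.189] 0.193
0.17 38 [0.558 0.169 0.186] 0.189
0.19 37 [0.565 0.187 0.183] 0.185
```

View pics/crop_scene.png

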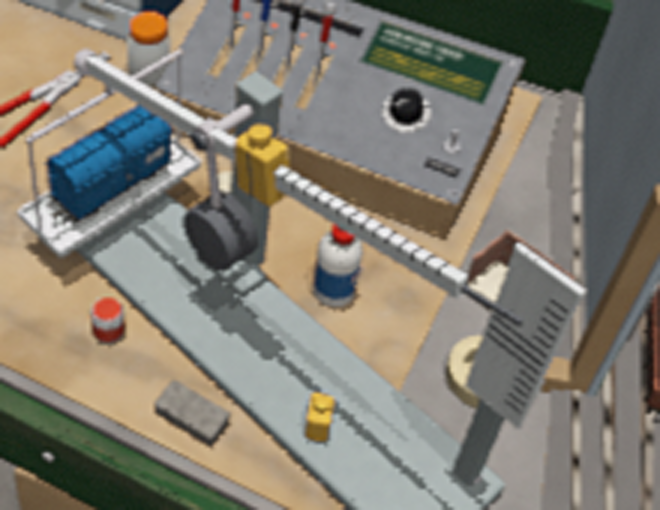

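The beam slope is tan 0.178, so the poise must move about 85 mm outward. The beam runs along (-0.332,-0.943). Now I approach above the poise.

Request:
{"op": "servo_tool", "data": {
  "plan": [-28,-22,-8,0,0.2,-28,-22,-8,0,0.2,-28,-22,-8,0,0.2,-28,-22,-8,0,0.2,-28,-22,-8,0,0.2,-28,-22,-8,0,0.2,-28,-22,-8,0,0.2,-28,-22,-8,0,0.2],
  "grip_force": 10
}}

```text
time_s: 1.4
eef_pos: [0.3789, 0.2558, 0.3033]
orientation: [0.0, 0.229, 0.973, 0.0]
ft_force: [0.5, 0.6, 0.4]
finger_gap: 0.799
finger_force: 0.0
```

Request:
{"op": "servo_tool", "data": {
  "plan": [-28,-22,0,0,0.2,-28,-22,0,0,0.2,-28,-22,0,0,0.2,-28,-22,0,0,0.2,-28,-22,0,0,0.2,-28,-22,0,0,0.2,-28,-22,0,0,0.2,-24,-18,0,0,0.2]
}}

```text
time_s: 2.2
eef_pos: [0.4992, 0.0031, 0.3029]
orientation: [0.0, 0.23, 0.973, -0.0]
ft_force: [-0.6, 0.5, 0.2]
finger_gap: 0.803
finger_force: 0.0
```

Request:
{"op": "servo_tool", "data": {
  "plan": [0,0,0,8.3,0.2,0,0,0,8.3,0.2,0,0,0,8.3,0.2,0,0,0,8.3,0.2,0,0,0,8.3,0.2,0,0,0,8.3,0.2,0,0,0,8.3,0.2,0,0,0,8.3,0.2]
}}

```text
time_s: 3.0
eef_pos: [0.4986, 0.0049, 0.3028]
orientation: [0.0, 0.727, 0.687, 0.0]
ft_force: [0.1, 0.4, -0.4]
finger_gap: 0.802
finger_force: 0.0
```

Request:
{"op": "servo_tool", "data": {
  "plan": [0,0,0,8.3,0.2,0,0,0,8.3,0.2,0,0,0,0,0.2,0,0,0,0,0.2,0,0,0,0,0.2,0,0,0,0,0.2,0,0,0,0,0.2,0,0,0,0,0.2]
}}

```text
time_s: 3.8
eef_pos: [0.4986, 0.0049, 0.3027]
orientation: [-0.0, 0.817, 0.577, -0.0]
ft_force: [0.2, -0.2, 0.6]
finger_gap: 0.795
finger_force: 0.0
```

Run:
```python
from h import *
from scipy.spatial.transform import Rotation as Ro
s=sensors.state(); q=s["orientation"]; R=Ro.from_quat([q[1],q[2],q[3],q[0]]).as_matrix()
print(s["time_s"],s["eef_pos"],R.round(3).tolist(),s["finger_gap"],s["qpos"])
c=camera("wrist"); print(P(spotter.spot_point("wrist","poise_grip")),P(spotter.look_for("wrist","poise")))
p=cloud(c);col=c["color"].astype(int)
m=(c["range_z"]>0)&(col[...,0]-col[...,2]>90)&(p[...,2]>.17)&(p[...,2]<.27)
print(m.sum(),p[m].mean(0))
t=m&(p[...,2]>.215); o=np.array([-.332,-.943]); 
if t.any():
    a=(p[t][:,:2]-[.5155,.0495])@np.array([[-.332,.943],[-.943,-.332]])
    print(np.percentile(a,[2,50,98],axis=0), np.percentile(p[t][:,2],[2,50,98]))
for g in [(.4965,.0035,.218)]: print(R.T@(np.array(g)-s["eef_pos"])*1000)
save(c,"wrist0")
```

```text
3.8 [0.49861902 0.0049038  0.30269896] [[0.334, 0.943, -0.0], [0.943, -0.334, 0.0], [-0.0, -0.0, -1.0]] 0.7953086844299636 [-2.28662288e-01 -4.26651961e-02  1.71463598e+00  1.72982665e-06
  1.46966823e+00  1.11427763e-01]
[([0.5013, 0.002, 0.2215], 0.97)] [([0.5048, 0.0043, 0.2325], 0.9)]
1121 [0.50187541 0.00410777 0.23383185]
[[ 0.03319888 -0.00797642]
 [ 0.04599506  0.00202354]
 [ 0.06417996  0.0120111 ]] [0.22723752 0.23265344 0.24226877]
[-2.0299468  -1.52546486 84.6990383 ]
```

View pics/wrist0.png

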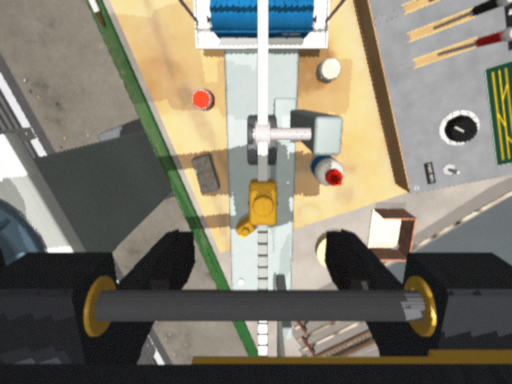

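The wrist view shows the poise at (263,203), centred between the fingers with the beam aligned. I descend and grip.

Request:
{"op": "servo_tool", "data": {
  "plan": [0,0,15,0,0.2,0,0,15,0,0.2,0,0,15,0,0.2,0,0,15,0,0.2,0,0,15,0,0.2,0,0,14,0,0.2,0,0,10,0,0.2,0,0,5,0,0.2]
}}

```text
time_s: 4.75
eef_pos: [0.4982, 0.005, 0.1976]
orientation: [-0.001, 0.817, 0.577, -0.0]
ft_force: [0.5, -0.4, 0.4]
finger_gap: 0.797
finger_force: 0.0
```

Request:
{"op": "servo_tool", "data": {
  "plan": [0,0,0,0,0.5,0,0,0,0,0.7,0,0,0,0,0.8,0,0,0,0,0.85,0,0,0,0,0.85,0,0,0,0,0.85,0,0,0,0,0.85,0,0,0,0,0.85],
  "grip_force": 10
}}

```text
time_s: 5.55
eef_pos: [0.5008, 0.0042, 0.1997]
orientation: [0.002, 0.817, 0.577, 0.002]
ft_force: [8.1, -1.6, -2.2]
finger_gap: 0.249
finger_force: 10.0
```

Request:
{"op": "servo_tool", "data": {
  "plan": [0,2.5,0,0,0.85,-13,0,1,0,0.85,-13,0,1,0,0.85,-13,0,1,0,0.85,-13,0,1,0,0.85,-13,0,1,0,0.85,-12,0,1,0,0.85,-8,0,1,0,0.85]
}}

```text
time_s: 6.35
eef_pos: [0.4721, -0.0773, 0.1916]
orientation: [0.0, 0.817, 0.577, -0.0]
ft_force: [0.4, 1.5, 0.9]
finger_gap: 0.251
finger_force: 10.0
```

Run:
```python
from h import *
s=sensors.state(); print(s["eef_pos"],s["ft_force"],s["finger_gap"])
```

```text
[ 0.47210553 -0.07733522  0.19157395] [0.4036329  1.47160588 0.92386346] 0.2510364956931111
```

Forces are small. I open slowly, let it settle, and measure.

Request:
{"op": "servo_tool", "data": {
  "plan": [0,0,0,0,0.85,0,0,0,0,0.5,0,0,0,0,0.3,0,0,0,0,0.2,0,0,0,0,0.2,0,0,0,0,0.2,0,0,-10,0,0.2,0,0,-20,0,0.2]
}}

```text
time_s: 7.15
eef_pos: [0.4716, -0.0755, 0.2212]
orientation: [-0.001, 0.817, 0.577, -0.001]
ft_force: [-0.7, -0.0, 0.0]
finger_gap: 0.797
finger_force: 0.0
```

Request:
{"op": "servo_tool", "data": {
  "plan": [0,0,-30,0,0.2,0,0,-40,0,0.2,0,0,-40,0,0.2,40,0,0,0,0.2,40,0,0,0,0.2,40,0,0,0,0.2,40,0,0,0,0.2,40,0,0,0,0.2]
}}

```text
time_s: 7.95
eef_pos: [0.5398, 0.1142, 0.3328]
orientation: [0.0, 0.817, 0.577, 0.0]
ft_force: [0.0, -0.7, 0.2]
finger_gap: 0.803
finger_force: 0.0
```

Request:
{"op": "servo_tool", "data": {
  "plan": [40,0,0,0,0.2,40,0,0,0,0.2,40,0,0,0,0.2,40,0,0,0,0.2,0,0,0,0,0.2,0,0,0,0,0.2,0,0,0,0,0.2,0,0,0,0,0.2]
}}

```text
time_s: 8.75
eef_pos: [0.5928, 0.2622, 0.3323]
orientation: [0.0, 0.817, 0.576, 0.0]
ft_force: [0.1, -0.1, 0.2]
finger_gap: 0.796
finger_force: 0.0
```

Run:
```python
from h import *
s=sensors.state(); print(s["time_s"],s["eef_pos"],s["ft_force"])
for n in("top","scene"):
    c=camera(n); p=cloud(c); col=c["color"].astype(int); q=p.reshape(-1,3)
    d=q[:,:2]-[.5155,.0495]; a=-d@[.332,.943]; b=d@[.943,-.332]
    m=(c["range_z"].ravel()>0)&(np.abs(b)<.006)&(a>-.13)&(a<.205)&(q[:,2]>.17)&(q[:,2]<.27)&(col.reshape(-1,3).min(1)>130)&(np.abs(a)>.03)
    f=np.polyfit(a[m],q[m,2],1)
    for _ in range(4):
        r=q[m,2]-np.polyval(f,a[m]); i=np.where(m)[0][np.abs(r)<.004]; f=np.polyfit(a[i],q[i,2],1)
    print(n,len(i),f, "pointer mm",f[0]*266)
    if n=="scene": cv2.imwrite("pics/g1.png",cv2.resize(c["color"][150:290,210:410,::-1],None,fx=4,fy=4,interpolation=cv2.INTER_CUBIC))
```

```text
8.75 [0.59284071 0.26215504 0.33228648] [ 0.10893331 -0.09856489  0.19291939]
top 441 [-0.00328237  0.20726731] pointer mm -0.8731097333485629
scene 362 [-0.00365171  0.20816708] pointer mm -0.9713553274749849
```

View pics/g1.png

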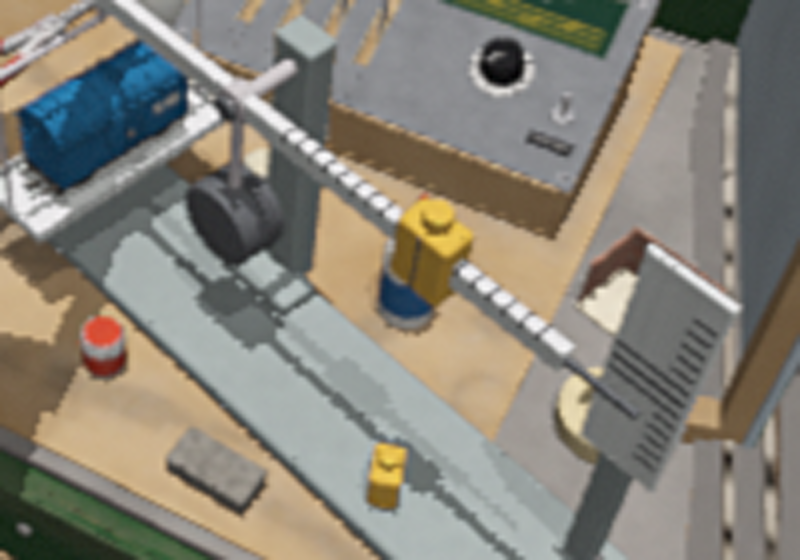

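The pointer tip appears at (635,413), a little below the three gate lines. That is parallax from the camera looking down, since the depth fit puts the beam level to about 1 mm at the pointer. I wait and check again.

Request:
{"op": "servo_tool", "data": {
  "plan": [0,0,0,0,0.2,0,0,0,0,0.2,0,0,0,0,0.2,0,0,0,0,0.2,0,0,0,0,0.2,0,0,0,0,0.2,0,0,0,0,0.2,0,0,0,0,0.2]
}}

```text
time_s: 9.65
eef_pos: [0.5928, 0.2633, 0.3317]
orientation: [-0.0, 0.817, 0.577, 0.0]
ft_force: [-0.6, -0.9, -0.3]
finger_gap: 0.802
finger_force: 0.0
```

Run:
```python
from h import *
for n in("top","scene"):
  for k in range(2):
    c=camera(n); p=cloud(c); col=c["color"].astype(int); q=p.reshape(-1,3)
    d=q[:,:2]-[.5155,.0495]; a=-d@[.332,.943]; b=d@[.943,-.332]
    m=(c["range_z"].ravel()>0)&(np.abs(b)<.006)&(a>-.13)&(a<.205)&(q[:,2]>.17)&(q[:,2]<.27)&(col.reshape(-1,3).min(1)>130)&(np.abs(a)>.03)
    f=np.polyfit(a[m],q[m,2],1)
    for _ in range(4):
        r=q[m,2]-np.polyval(f,a[m]); i=np.where(m)[0][np.abs(r)<.004]; f=np.polyfit(a[i],q[i,2],1)
    print(n,f,"pointer mm",f[0]*266)
    # check: gate plate z range, and where the gate lines lie; pointer tip by dark pixels in front of plate
    g=(np.abs(b)<.03)&(a>.235)&(a<.28)&(q[:,2]>.11)
    print("gate z",np.percentile(q[g,2],[1,99]), "b",np.median(b[g]))
    if n=="scene" and k:
        g2=g.reshape(384,512)
        for (u,v) in [(210+635/4,150+413/4)]: print("tip px",px2w(c,u,v))
        for (u,v) in [(210+622/4,150+348/4),(210+680/4,150+392/4),(210+615/4,150+366/4),(210+645/4,150+384/4)]: print(px2w(c,u,v))
```

```text
top [-0.00296439  0.20734571] pointer mm -0.7885275432233159
gate z [0.12847214 0.27573585] b 0.020600593639895318
top [-0.00331646  0.20728205] pointer mm -0.8821777175962177
gate z [0.12859077 0.27625274] b 0.020602878518313578
scene [-0.00253942  0.20816832] pointer mm -0.6754862609549983
gate z [0.11470021 0.27558404] b 0.020539306692101456
scene [-0.00209491  0.20805261] pointer mm -0.5572449726774356
gate z [0.11301562 0.27522052] b 0.020544334811543535
tip px [ 0.42880909 -0.19861646  0.20108767]
[ 0.45682034 -0.18245146  0.20556788]
[ 0.4452406  -0.21287641  0.206905  ]
[ 0.45607021 -0.18242142  0.19188718]
[ 0.45088674 -0.1977855   0.19487567]
```

```bash
python3 -c "
from h import *
print(workorder.finish_job())"
```

```text
the job is handed in; nothing more can be done
None
```

The poise was slid about 85 mm outward and released. The beam settled with the pointer within about 1 mm of the centre line and the gripper well clear, and I handed the job in at about 10 s of the 38 s; no verdict came back.

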